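# Post a used coffee pod through the spring flap of a bamboo bin

## Robot

A 6-joint arm with a two-finger parallel gripper is mounted at the origin on the work surface. World frame = base frame: x ahead of the robot, y to its left, z up, the work surface at z = 0. Lengths are in m, angles in rad, forces in N, time in s.
With the tool pointing down it reaches from about 0.375 to 0.9 m from the base axis. Payload 3.1 kg.
Tool frame: the origin (TCP) lies on the front face of the gripper's body, between the roots of the fingers; the fingertips stand manip.nose_length ahead of it and the grasp point (between the pads) lies 54 mm ahead of it (manip.nose_length is the distance from the TCP to the fingertips, in m); z points along the fingers, y is the direction in which the jaws open and shut (so a half turn about z gives the same grasp; the last joint's range is limited). The gripper opens to 85 mm and grips with 20 to 120 N. Pads are 22 mm wide; open, the fingers measure 114 mm over their backs; the gripper's body (76 mm by 85 mm) begins 54 mm behind the grasp point. The pads swing forward as they close: fully open they stand 13 mm farther back than shut.
Start: joints at [0.953, 0.527, 1.433, -0, 1.181, -0.178], TCP at [0.266, 0.566, 0.304] pointing down, gripper open.
Joint ranges: [-3.08, 3.08], [-0.75, 2.2], [0.22, 2.44], [-1.43, 4.57], [0, 2.65], [-2.85, 2.85]. Speed limits (rad/s): [2.79, 2.79, 3.14, 3.14, 3.14, 3.14].

## Interface

Orientations are given as a unit quaternion [w, x, y, z].
In Python, from rig import manip gives the robot as it stands. Calls block until the motion is done:
- manip.movep(position, orientation): joint-space move of the TCP to a pose.
- manip.move_straight(position, orientation=None, vel=0.15): straight line of the TCP; orientation=None keeps the orientation; vel is the mean speed in m/s.
- manip.set_joints(angles): joint-space move.
- manip.move_gripper(opening, force=None): finger opening in m; force is the grip in N (None keeps the last); returns when the fingers have stopped.
- manip.sleep(seconds).
- manip.solve_ik(position, orientation): joint angles nearest the present ones, or None.
- manip.read_state(): the state.
- manip.grab_frame(name): name is "scene" or "top" or "wrist"; returns the picture (384x512x3 uint8, red, green, blue); there is no depth.
- manip.camera_info(name): a dict with "camera_matrix" (3x3 intrinsics, pixels), "dist" ([k1, k2, p1, p2, k3] as OpenCV has them; the pictures are not rectified), "R" (3x3) and "t" (3): a world point X has camera coordinates R X + t; the wrist camera has in their place "hand_eye" (4x4, takes a point from camera to tool coordinates, whose origin is the TCP and whose axes are the flange's). Camera axes: x right, y down, z forward; pixel columns grow to the right and rows downward; lengths in m; the calibration is good to about 2 mm. A picture is of the moment at which its call begins: read the wrist's pose just before it. camera_info takes no time and is no camera call.
A pose or a line that the arm cannot do raises manip.Unreachable and nothing moves.
- manip.hand_in(): hands the job in, once; it reports no verdict.
The state is a dict: "time_s": time; "joint_pos": joint angles; "dq": joint speeds; "tau": joint torques, N m; "ee_pos": TCP position; "tcp_rot": TCP orientation; "ft_force": force on the tool from outside, world axes, zero at the start; "torque": the same for the moment, N m; "width": finger opening in m.
Only numpy, scipy, OpenCV 4.12 (cv2) and the standard library are available. Lean on these libraries where they do the work, as an engineer would, in place of code of your own. Each camera call takes 0.05 s, during which the arm holds its last target.

## Task

Clear the used coffee pod into the bamboo bin: with one finger push the sprung flap open and keep it open while the other finger pushes the pod along the sill and over the edge, so that the pod drops inside, then take the fingers away and let the flap shut. Do not pinch, lift or carry the pod, and leave the other things on the table where they stand.

Things in the scene. Friction and masses are not known exactly. Their poses are not given: they have to be found in the camera images.
- bin: Fixed bamboo bin for used pods, 270 mm (x) by 170 (y) by 163 high. Origin: centre of its underside; x runs from its front (sill end; low brass knob 18 mm out) to its back, z up. Top: level sill x -135 to -40 mm at z 105; then the opening with the flap; then a level roof, x 80 to 135, top z 163. Inner width 150; side walls 10 mm thick, 8 mm above the sill, 6 mm above the shut flap. Floor inside z 10, empty
- flap (a joint): Flap angle, rad: 0 shut, grows as it swings down into the bin, at most 1.1. Darker bamboo board, 144 mm wide, 124 mm from hinge to lip, 6 mm thick; shut, it slopes at 26 degrees from its lip at the sill's edge up to its hinge at the back. A spring shuts it by itself: a push at the lip needs about 0.6 N to start, 1.5 N at 0.8 rad
- flap_lip (a point): Middle of the flap's lip, on its upper face; shut, it lies just behind the sill's edge, level with the sill. Moves with the flap
- sill_edge (a point): Middle of the sill's back edge, on its surface (x -40, y 0, z 105 mm of the bin)
- flap_hinge (a point): Middle of the flap's hinge axis, which runs along the bin's y (x 75, z 157 mm of the bin); brass pin of 8 mm, roof right behind it
- pod: Loose used coffee pod, a green rigid cup standing foil side down on the sill: aluminium rim at the bottom 40 mm across and 2 mm thick, above it a cone from 36 mm across to 28 mm, 30 mm high in all, about 22 g. Origin: centre of its underside, z up
- jar: Empty open amber glass jar, 86 mm across, 112 mm high, stands on the table (bystander). Origin: centre of its underside
- trivet: Fixed round cork trivet, 120 mm across, 10 mm thick, under the carafe. Origin: centre of its underside
- carafe: Narrow clear glass carafe, 88 mm across at the foot, 42 mm at the neck, 195 mm high, stands on the trivet (bystander). Origin: centre of its underside
- kettle: Matte white kettle, 160 mm across, 162 mm high, spout to its +x (tip 151 mm out), black handle to its -x (126 mm out) (bystander). Origin: centre of its underside
- scoop: Steel coffee scoop, bowl 46 mm across and 22 mm high at its origin (centre of the underside), flat handle 126 mm long to its -x (bystander)

How it is judged:
By the outcome, as a careful person would: the job done as asked, in the order asked, and still so for the second after the job is handed in, with the robot touching nothing.
It also fails if it takes over 35 s, if anything falls off the work surface, if the arm or the gripper's body presses on something with over 40 N, if the wrist force passes 120 N, or if a joint passes its speed limit or range.

## Working session

There is one attempt and no reset: what is moved stays moved. The work goes in short steps, each a Python script; the robot and the scene stay as the last script left them, time stands still between calls to the robot, and variables do not carry over. Pictures are saved under pics/ and viewed, and the job is handed in when it is done.

```bash
ls; mkdir -p pics; python3 - <<'E'
from rig import manip
import cv2
s=manip.read_state();print(s);print(manip.nose_length)
for n in("scene","top","wrist"):
    im=manip.grab_frame(n);cv2.imwrite(f"pics/{n}0.png",im[:,:,::-1]);print(n,manip.camera_info(n))
E
```

```text
pics
{'time_s': 0.0, 'joint_pos': array([ 9.52503929e-01,  5.28523912e-01,  1.43390169e+00,  2.51425947e-05,
        1.18140891e+00, -1.78479512e-01]), 'dq': array([ 2.09444911e-03, -9.60188310e-04,  1.96440545e-04, -1.76008502e-03,
       -4.69978756e-05,  7.54363631e-04]), 'tau': array([ 7.27804963e-04, -4.42342329e+01, -1.78025579e+01, -3.56753608e-04,
        8.53006291e-03, -3.13714793e-05]), 'ee_pos': array([0.26573356, 0.56507628, 0.30289816]), 'tcp_rot': array([-4.45558434e-04,  2.18142853e-01,  9.75916205e-01, -1.02863892e-03]), 'ft_force': array([0.17578597, 0.72797478, 0.40701842]), 'torque': array([-0.02506712, -0.01560511, -0.07250153]), 'width': 0.08508599519504645}
0.0726
scene {'camera_matrix': array([[347.6112589 ,   0.        , 248.82038752],
       [  0.        , 347.6112589 , 187.98442161],
       [  0.        ,   0.        ,   1.        ]]), 'dist': array([-0.04441953,  0.        ,  0.        ,  0.        ,  0.        ]), 'R': array([[ 0.48728469,  0.87318627, -0.00996796],
       [ 0.74155778, -0.4198029 , -0.52331405],
       [-0.46113522,  0.2476111 , -0.85208
[... 430 characters left out ...]
76459,  0.00477673, -0.99755205]]), 't': array([0.01728075, 0.5434928 , 1.48042849])}
wrist {'camera_matrix': array([[265.01974722,   0.        , 255.30363589],
       [  0.        , 265.01974722, 191.02053749],
       [  0.        ,   0.        ,   1.        ]]), 'dist': array([-0.05374192,  0.        ,  0.        ,  0.        ,  0.        ]), 'hand_eye': array([[-1.34630851e-03, -9.47432934e-01, -3.19951595e-01,
         8.23066554e-02],
       [ 9.99999087e-01, -1.23816977e-03, -5.41408339e-04,
        -9.27479631e-04],
       [ 1.16793697e-04, -3.19952032e-01,  9.47433736e-01,
        -7.05826131e-02],
       [ 0.00000000e+00,  0.00000000e+00,  0.00000000e+00,
         1.00000000e+00]])}
```

View pics/scene0.png

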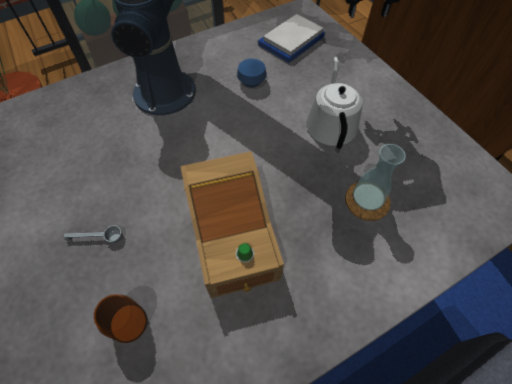

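View pics/top0.png

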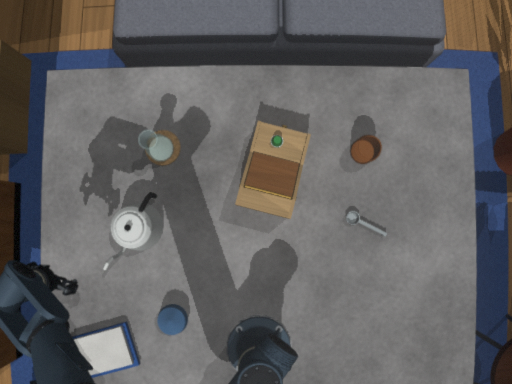

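View pics/wrist0.png

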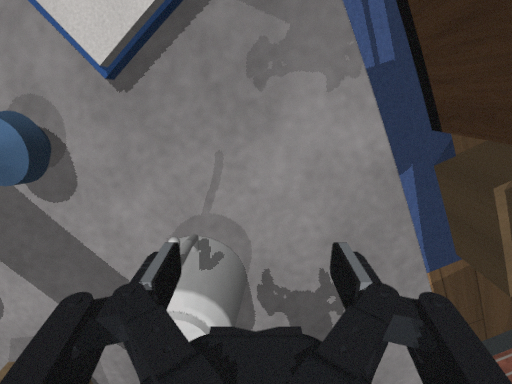

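```bash
cat > h.py <<'E'
import numpy as np, cv2
from rig import manip
def ray(name,px,st=None):
    c=manip.camera_info(name)
    p=cv2.undistortPoints(np.array([[px]],float),c["camera_matrix"],c["dist"])[0,0]
    d=np.array([p[0],p[1],1.])
    if name=="wrist":
        from scipy.spatial.transform import Rotation as Ro
        q=st["tcp_rot"];R=Ro.from_quat([q[1],q[2],q[3],q[0]]).as_matrix()
        H=c["hand_eye"]
        return st["ee_pos"]+R@H[:3,3], R@H[:3,:3]@d
    return -c["R"].T@c["t"], c["R"].T@d
def hit(name,px,z,st=None):
    o,d=ray(name,px,st);return o+d*(z-o[2])/d[2]
E
python3 - <<'E'
import cv2
a=cv2.imread('pics/top0.png')[110:230,220:330];cv2.imwrite('pics/topc.png',cv2.resize(a,None,fx=5,fy=5,interpolation=cv2.INTER_CUBIC))
a=cv2.imread('pics/scene0.png')[145:300,170:295];cv2.imwrite('pics/scenec.png',cv2.resize(a,None,fx=3.8,fy=3.8,interpolation=cv2.INTER_CUBIC))
from h import *
for n,p,z in [("rearL",(238,207),.163),("rearR",(290,217),.163),("frontL",(257,122),.113),("frontR",(310,133),.113),]:
    print(n,hit("top",p,z))
print("pod top",hit("top",(277,139),.135))
for n,p in [("jar",(366,150)),("kettle",(130,228)),("carafe",(161,149)),("scoop",(352,216))]: print(n,hit("top",p,.02))
E
```

```text
rearL [0.46133482 0.06148621 0.163     ]
rearR [ 0.43143917 -0.09189148  0.163     ]
frontL [0.72571269 0.00454188 0.113     ]
frontR [ 0.69092277 -0.1599892   0.113     ]
pod top [ 0.66841625 -0.05619148  0.135     ]
jar [ 0.65109768 -0.35777248  0.02      ]
kettle [0.39419029 0.42433297 0.02      ]
carafe [0.65601488 0.32314513 0.02      ]
scoop [ 0.43274816 -0.30676274  0.02      ]
```

View pics/topc.png

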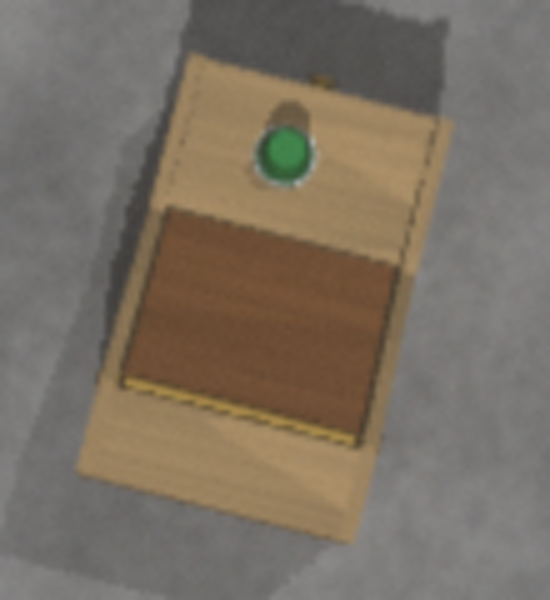

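View pics/scenec.png

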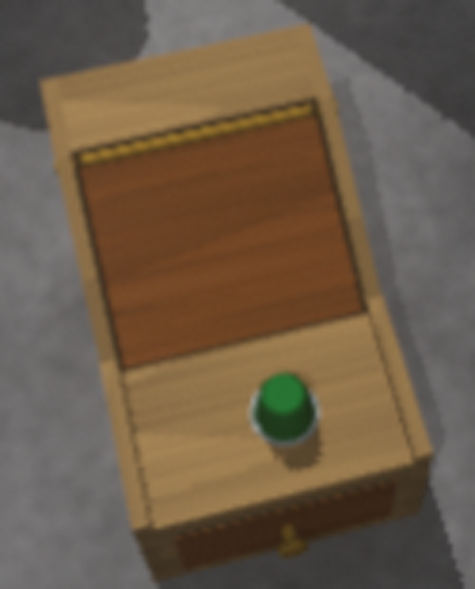

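```bash
cat >> h.py <<'E'
def rigid(P,W): # P bin xy, W world xy
    P=np.array(P);W=np.array(W)[:,:2];pc=P.mean(0);wc=W.mean(0)
    H=(P-pc).T@(W-wc);a=np.arctan2(H[0,1]-H[1,0],H[0,0]+H[1,1])
    R=np.array([[np.cos(a),-np.sin(a)],[np.sin(a),np.cos(a)]]);t=wc-R@pc
    return a,t,(P@R.T+t-W)
E
python3 - <<'E'
from h import *
# bin +x points to robot (-x world), so bin y+ = world -y : right side in image
def run(name,pts,podtop,rim,conv):
    W=[hit(name,conv(p),z) for p,z,_ in pts]
    a,t,r=rigid([b for *_,b in pts],W);print(name,"yaw",a,"t",t);print((r*1000).round(1))
    R=np.array([[np.cos(a),-np.sin(a)],[np.sin(a),np.cos(a)]])
    for p,z in((podtop,.135),(rim,.106)):
        w=hit(name,conv(p),z)[:2];print("pod",w,"bin",(R.T@(w-t)*1000).round(1))
run("top",[((190,55),.113,(-.135,-.085)),((453,122),.113,(-.135,.085)),((80,472),.163,(.135,-.085)),((353,543),.163,(.135,.085)),
 ((167,207),.105,(-.04,-.072)),((400,267),.105,(-.04,.072))],(287,148),(284,155),lambda p:((p[0]+.5)/5-.5+220,(p[1]+.5)/5-.5+110))
# scene: front near; bin -y (world +y) is right
run("scene",[((135,528),.113,(-.135,.085)),((430,455),.113,(-.135,-.085)),((42,80),.163,(.135,.085)),((312,27),.163,(.135,-.085)),
 ((122,366),.105,(-.04,.072)),((364,310),.105,(-.04,-.072))],(284,393),(285,412),lambda p:((p[0]+.5)/3.8-.5+170,(p[1]+.5)/3.8-.5+145))
E
```

```text
top yaw 2.8882635596564827 t [ 0.57875231 -0.0452997 ]
[[ 0.6  0.5]
 [ 0.4 -0.9]
 [-0.8  2.2]
 [-1.1 -1.3]
 [-0.3 -2.8]
 [ 1.4  2.2]]
pod [ 0.66779934 -0.05618699] bin [-88.9 -11.8]
pod [ 0.66820503 -0.05565485] bin [-89.2 -12.4]
scene yaw 2.8784335586841445 t [ 0.57840244 -0.04636361]
[[-0.9 -2.3]
 [ 0.1  1.6]
 [-1.3  0.3]
 [-3.2  1.6]
 [ 3.   0.3]
 [ 2.2 -1.5]]
pod [ 0.66691967 -0.05764153] bin [-88.4 -12.1]
pod [ 0.66684965 -0.05764751] bin [-88.3 -12.1]
```

```bash
python3 - <<'E'
from h import *
c=manip.camera_info("wrist");H=np.linalg.inv(c["hand_eye"])
im=cv2.imread('pics/wrist0.png')
im2=cv2.resize(im[220:330,110:400],None,fx=2.7,fy=2.7,interpolation=cv2.INTER_CUBIC)
for z,col in((.0596,(0,0,255)),(.0726,(0,255,0))):
  for x in(-.011,.011):
    for y in(-.0425,.0425):
      p=H[:3,:3]@[x,y,z]+H[:3,3]
      u=cv2.projectPoints(p[None],np.zeros(3),np.zeros(3),c["camera_matrix"],c["dist"])[0].ravel();print(x,y,z,u.round(1))
      cv2.circle(im2,tuple(int(v) for v in (u-[110,220])*2.7),3,col,-1)
cv2.imwrite('pics/tips.png',im2)
E
```

```text
-0.011 -0.0425 0.0596 [184.3 271.2]
-0.011 0.0425 0.0596 [330.  271.1]
0.011 -0.0425 0.0596 [180.6 237.8]
0.011 0.0425 0.0596 [333.8 237.6]
-0.011 -0.0425 0.0726 [189.4 258.8]
-0.011 0.0425 0.0726 [324.6 258.6]
0.011 -0.0425 0.0726 [186.3 227.3]
0.011 0.0425 0.0726 [327.8 227.1]
```

View pics/tips.png

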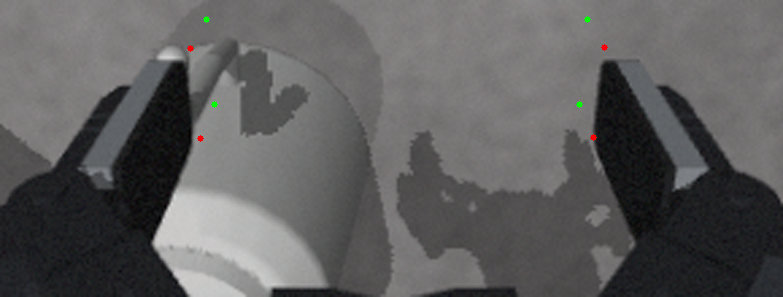

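```bash
cat >> h.py <<'E'
from scipy.spatial.transform import Rotation as Ro
YAW=2.884;T=np.array([.5786,-.0458,0]);Rb=Ro.from_euler('z',YAW).as_matrix()
L=.0596
def pose(Fx,Fz,Fy=-.0121,tilt=8.,s=1,half=.0425):
    a=np.deg2rad(tilt);zv=np.array([-np.sin(a),0,-np.cos(a)]);yv=np.array([np.cos(a),0,-np.sin(a)])
    p=np.array([Fx,Fy,Fz])-L*zv+half*yv
    y=s*yv;R=Rb@np.stack([np.cross(y,zv),y,zv],1)
    q=Ro.from_matrix(R).as_quat();return T+Rb@p,np.array([q[3],*q[:3]])
def snap(name,fn,box=None):
    st=manip.read_state();im=np.ascontiguousarray(manip.grab_frame(name)[:,:,::-1])
    cv2.imwrite(f"pics/{fn}_full.png",im)
    if box: x0,y0,x1,y1=box;im=cv2.resize(im[y0:y1,x0:x1],None,fx=3,fy=3,interpolation=cv2.INTER_CUBIC)
    cv2.imwrite(f"pics/{fn}.png",im);return st
def say(k=""):
    s=manip.read_state();print(k,round(s["time_s"],2),"p",s["ee_pos"].round(4),"f",s["ft_force"].round(2))
E
python3 - <<'E'
from h import *
for s in(1,-1):
    for x,z in((-.115,.25),(-.115,.11),(-.045,.11)):
        p,q=pose(x,z,s=s);j=manip.solve_ik(p,q);print(s,p.round(3),q.round(3),None if j is None else np.round(j,2))
E
```

```text
1 [ 0.644 -0.051  0.303] [ 0.043 -0.609  0.79  -0.055] None
1 [ 0.644 -0.051  0.163] [ 0.043 -0.609  0.79  -0.055] None
1 [ 0.576 -0.033  0.163] [ 0.043 -0.609  0.79  -0.055] None
-1 [ 0.644 -0.051  0.303] [0.055 0.79  0.609 0.043] [-0.25  0.52  1.46 -0.    1.02  0.01]
-1 [ 0.644 -0.051  0.163] [0.055 0.79  0.609 0.043] [-0.25  0.7   1.57 -0.    0.73  0.01]
-1 [ 0.576 -0.033  0.163] [0.055 0.79  0.609 0.043] [-0.25  0.63  1.75 -0.    0.62  0.01]
```

```bash
python3 - <<'E'
from h import *
p0=manip.read_state()["ee_pos"]
manip.move_straight([p0[0],p0[1],.38],vel=.25)
p,q=pose(-.115,.29,s=-1);manip.movep(p,q)
p,q=pose(-.115,.19,s=-1);manip.move_straight(p,q,vel=.15)
say("hover");snap("scene","s1",(150,100,350,300));snap("wrist","w1")
E
```

```text
hover 4.01 p [ 0.6449 -0.0505  0.244 ] f [0.18 0.95 0.51]
```

View pics/s1.png

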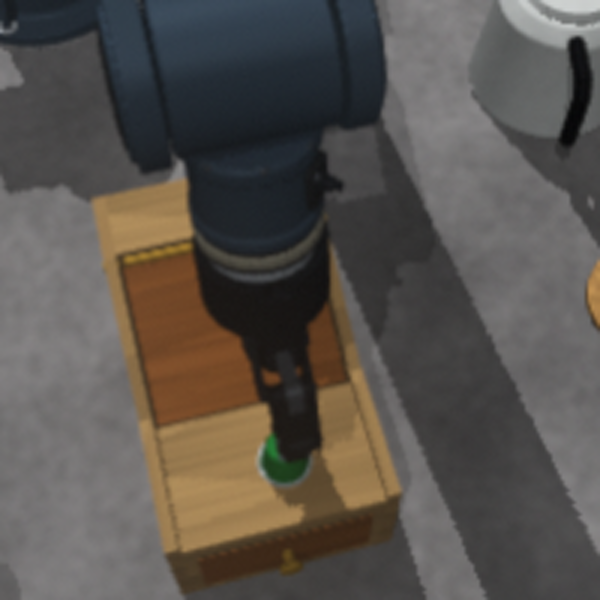

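View pics/w1.png

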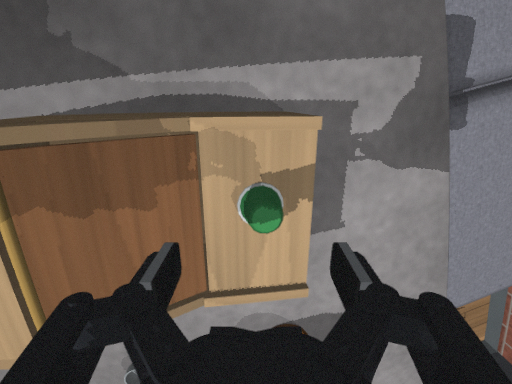

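```bash
python3 - <<'E'
from h import *
st=manip.read_state()
for px,z in (((266,215),.135),((260,204),.106),((198,212),.105),((202,118),.113),((322,117),.113),((207,305),.113),((310,298),.113)):
    w=hit("wrist",px,z,st);print(px,(Rb.T@(w-T)*1000).round(1))
E
```

```text
(266, 215) [-89.3 -13.  135. ]
(260, 204) [-89.4 -10.6 106. ]
(198, 212) [-36.8  -5.9 105. ]
(202, 118) [-45.3 -82.8 113. ]
(322, 117) [-136.5  -82.8  113. ]
(207, 305) [-38.7  85.1 113. ]
(310, 298) [-138.8   89.3  113. ]
```

```bash
python3 - <<'E'
from h import *
for z in(.14,.125,.112):
    p,q=pose(-.115,z,s=-1);manip.move_straight(p,q,vel=.06);say(z)
snap("scene","s2",(150,100,350,300));snap("wrist","w2")
E
```

```text
0.14 5.09 p [ 0.6445 -0.0506  0.1934] f [ 0.47 -0.22 -0.76]
0.125 5.49 p [ 0.644  -0.0505  0.1776] f [ 0.21  0.18 -0.25]
0.112 5.86 p [ 0.644  -0.0506  0.1645] f [ 0.22 -0.36  1.06]
```

View pics/s2.png

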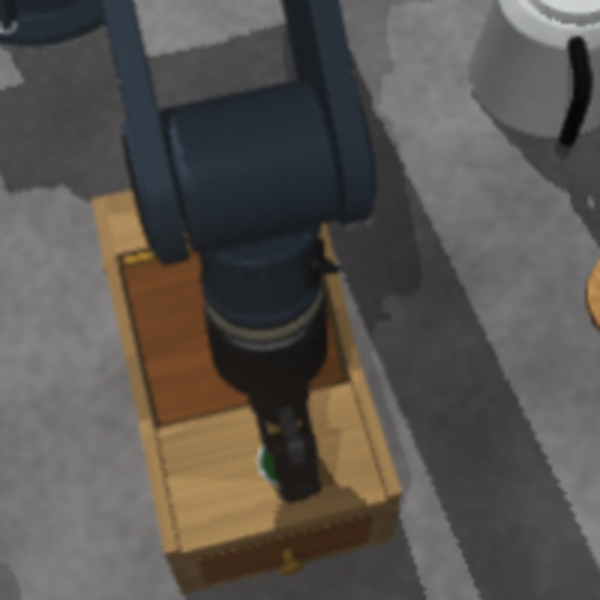

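View pics/w2.png

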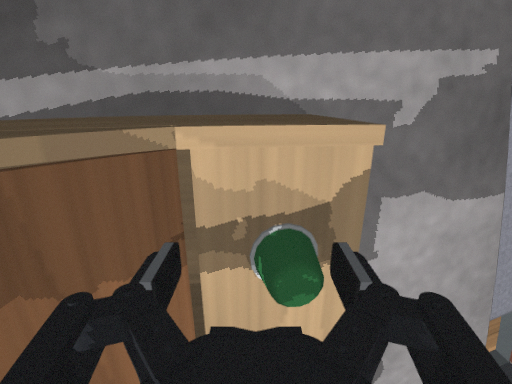

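```bash
python3 - <<'E'
from h import *
p,q=pose(-.115,.108,s=-1);manip.move_straight(p,q,vel=.04);say()
for x in(-.105,-.085):
    p,q=pose(x,.108,s=-1);manip.move_straight(p,q,vel=.035);say(x)
snap("scene","s3",(150,100,350,300));snap("wrist","w3")
E
```

```text
6.21 p [ 0.6443 -0.0506  0.161 ] f [ 0.79 -0.18  0.67]
-0.105 6.64 p [ 0.6339 -0.0478  0.1611] f [0.38 0.35 0.84]
-0.085 7.37 p [ 0.6148 -0.0428  0.1611] f [-0.2   0.87  2.19]
```

View pics/s3.png

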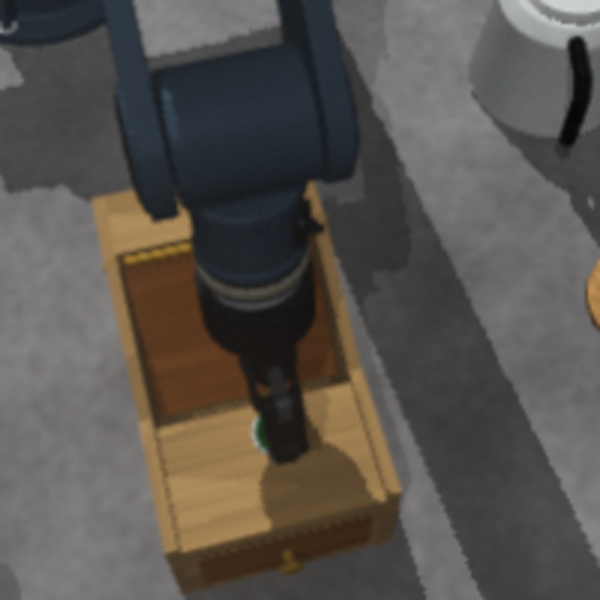

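View pics/w3.png

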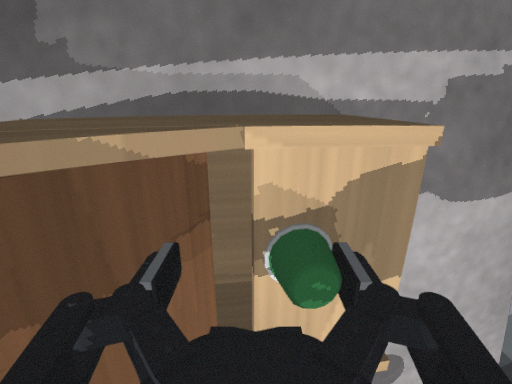

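```bash
python3 - <<'E'
from h import *
for x in(-.07,-.06):
    p,q=pose(x,.108,s=-1);manip.move_straight(p,q,vel=.035);say(x)
snap("scene","s4",(150,100,350,300));snap("wrist","w4")
E
```

```text
-0.07 8.04 p [ 0.6002 -0.039   0.1612] f [ 1.11 -1.05  2.39]
-0.06 8.47 p [ 0.593  -0.0372  0.1624] f [ 5.05 -1.78  3.83]
```

View pics/s4.png

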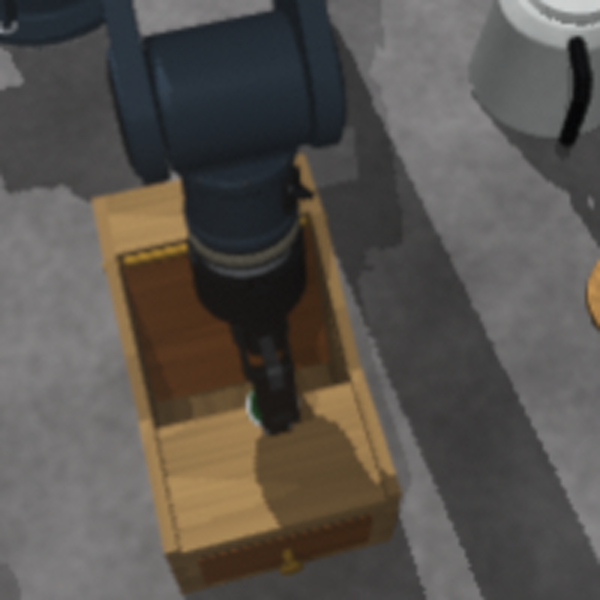

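View pics/w4.png

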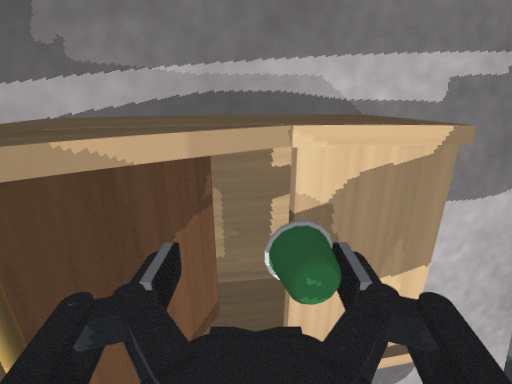

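```bash
python3 - <<'E'
from h import *
s=manip.read_state();p,q=pose(-.06,.108,s=-1);print("target",p,"w",s["width"])
p,q=pose(-.061,.113,s=-1);manip.move_straight(p,q,vel=.03);say("up")
manip.move_gripper(.077,20);say(manip.read_state()["width"])
snap("scene","s5",(150,100,350,300));snap("wrist","w5")
E
```

```text
target [ 0.59098404 -0.03654967  0.16110512] w 0.08578502987189732
up 8.89 p [ 0.5918 -0.0368  0.1662] f [ 2.42 -0.18  1.14]
0.0768906211846053 9.15 p [ 0.5912 -0.0365  0.1658] f [ 1.08 -1.3   1.81]
```

View pics/s5.png

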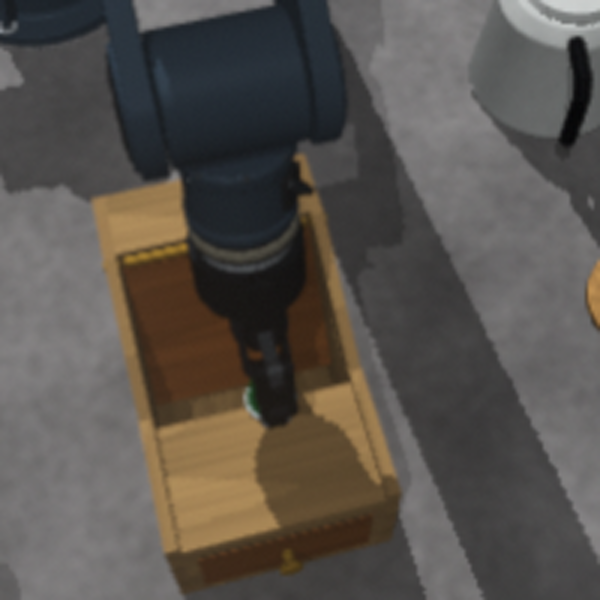

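View pics/w5.png

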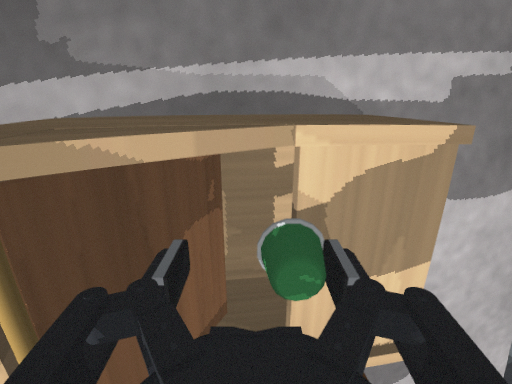

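```bash
python3 - <<'E'
from h import *
manip.move_gripper(.069,20);say(manip.read_state()["width"])
manip.sleep(.2)
snap("scene","s6",(150,100,350,300));snap("wrist","w6")
E
```

```text
0.06901386655167648 9.5 p [ 0.5925 -0.0369  0.1666] f [ 0.82 -0.07  4.49]
```

View pics/w6.png

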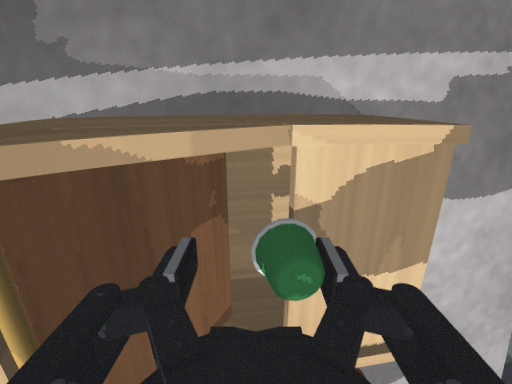

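```bash
python3 - <<'E'
from h import *
for x,z in((-.062,.118),(-.058,.118)):
    p,q=pose(x,z,s=-1);manip.move_straight(p,q,vel=.03);say(x)
manip.sleep(.2)
snap("scene","s7",(150,100,350,300));snap("wrist","w7")
E
```

```text
-0.062 10.12 p [ 0.5927 -0.037   0.171 ] f [ 0.34 -0.37  0.95]
-0.058 10.4 p [ 0.5886 -0.0359  0.1709] f [ 1.78 -0.41  1.48]
```

View pics/w7.png

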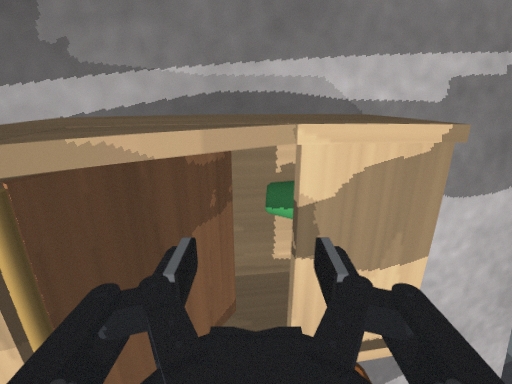

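```bash
python3 - <<'E'
from h import *
for x,z,v in((-.066,.135,.05),(-.075,.2,.08),(-.075,.29,.2)):
    p,q=pose(x,z,s=-1);manip.move_straight(p,q,vel=v);say(x)
snap("wrist","w8")
p0,q0=pose(-.075,.29,s=-1);
manip.movep([.35,.30,.40],q0);manip.sleep(.3);say()
snap("scene","s8");snap("top","t8")
E
```

```text
-0.066 11.22 p [ 0.5971 -0.0382  0.1886] f [ 1.   -0.19  0.51]
-0.075 12.19 p [ 0.6049 -0.0402  0.2525] f [-0.25  0.9  -0.44]
-0.075 12.79 p [ 0.6047 -0.0402  0.342 ] f [ 0.06  0.31 -0.48]
 14.72 p [0.3505 0.2997 0.3998] f [-0.65  0.22 -0.02]
```

View pics/w8.png

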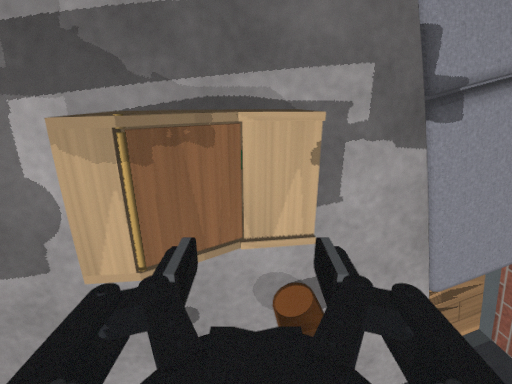

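View pics/s8.png

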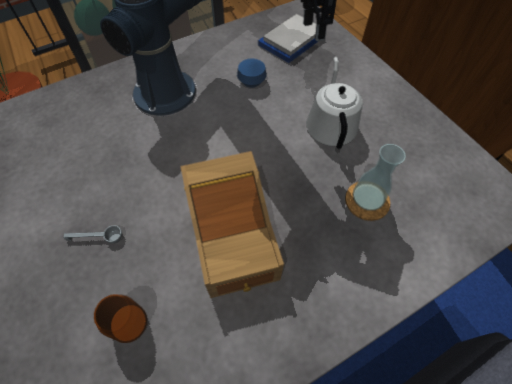

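View pics/t8.png

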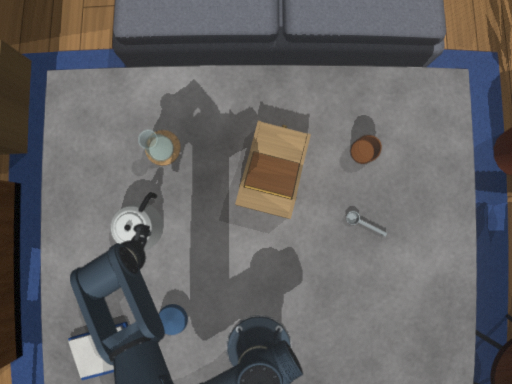

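```bash
python3 - <<'E'
import cv2,numpy as np
f=lambda n,x0,y0,x1,y1:cv2.resize(cv2.imread(n)[y0:y1,x0:x1],(390,390),interpolation=cv2.INTER_CUBIC)
cv2.imwrite('pics/cmp.png',np.hstack([f('pics/scene0.png',175,150,285,260),f('pics/s8_full.png',175,150,285,260)]))
cv2.imwrite('pics/cmp2.png',np.hstack([f('pics/t8_full.png',225,115,315,205),f('pics/w8_full.png',90,100,270,280)]))
E
```

```text
(no output)
```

View pics/cmp.png

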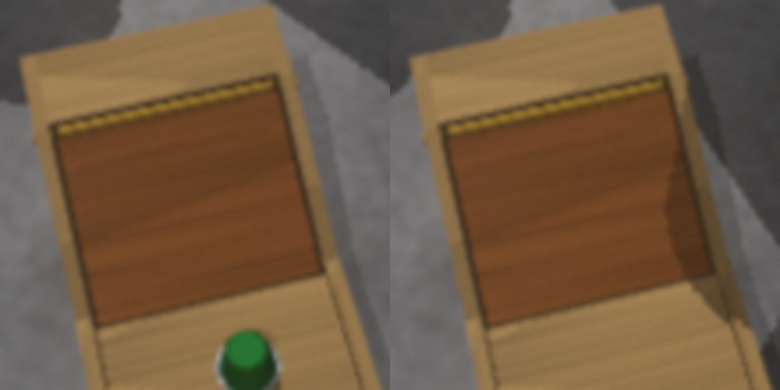

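View pics/cmp2.png

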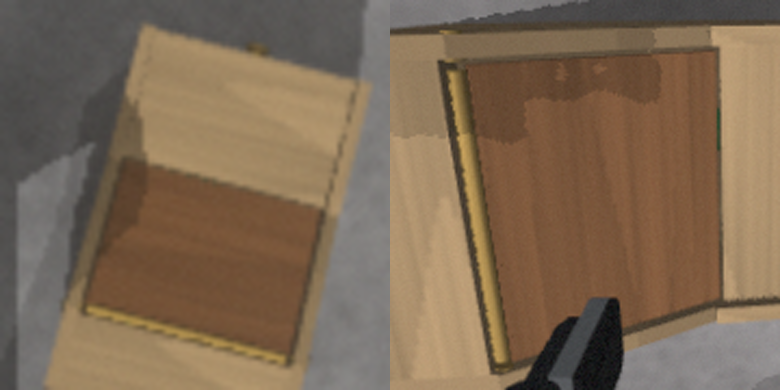

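```bash
python3 - <<'E'
from h import *
def st(x,z):
    p,q=pose(x,z,s=-1);return dict(ee_pos=p,tcp_rot=q)
for z in(.02,.03,.09): 
    print(z,(Rb.T@(hit("wrist",(280,200),z,st(-.058,.118))-T)*1000).round(),(Rb.T@(hit("wrist",(241,160),z,st(-.075,.29))-T)*1000).round())
manip.sleep(.3);s=manip.read_state();print(s["time_s"],abs(s["dq"]).max())
manip.hand_in()
E
```

```text
0.02 [-52.  -8.  20.] [-48. -10.  20.]
0.03 [-49. -12.  30.] [-47. -12.  30.]
0.09 [-35. -35.  90.] [-42. -25.  90.]
15.125 0.001889444368642384
the job is handed in; nothing more can be done
```

The pod is in the bin and the flap is shut. I handed the job in at about 15.1 s.

**What I did:** I straddled the pod with the jaws along the bin's axis, tilted 8°. The rear finger pressed the flap open as the front finger pushed the pod along the sill and over the edge. For the last few millimetres I closed the jaws from about 86 to 69 mm. The rear finger's linkage had begun to press on the flap near the hinge at about 6 N, so I advanced the finger instead of the arm. The gap stayed well over the pod's 40 mm, so it was not pinched. I then lifted the fingers straight out and moved away.

**Last checks:**
- **Pod:** After the push, the wrist camera showed it down inside the bin. Two wrist views agree on its position at floor height, about x -48, y -12 mm of the bin. A sliver of green still shows through the thin slit at the flap's lip. I take that to be the pod on the floor, not wedged in the gap.
- **Flap:** In the scene camera its seam looks the same as it did at the start.
- **Other things:** The jar, carafe, kettle and scoop look unmoved in the last pictures; I compared these by eye only.
- **Forces:** My readings between moves never passed about 7 N. A reading of 4.5 N upward was probably the front fingertip brushing the sill, so I raised the tool about 4 mm.
- **Disagreement:** The fingertips looked about 5 mm shorter in the wrist picture than the stated lengths imply. I allowed for both.

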